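Clamp a grill burner in the pipe vise for brushing

TASK

Take the long grill burner from the rack and slide it, tube first, through the yoke of the pipe vise until it lies down in the lower V jaw with its collar snug against the near side of that jaw. Then wind the T-handle clockwise until you feel the upper jaw bite, nip it up firmly, 10 to 15 degrees past where it begins to stiffen, so that the burner is held for brushing but its thin tube is not crushed, and let go. Leave the short burner and the loose things on the bench where they are.

Things in the scene. Friction and masses are not known exactly. Their poses are not given: they have to be found in the camera images.
- vise: Grey yoke pipe vise, fixed. Origin: centre of its underside; z up, y along the V (tube) axis. Lower V jaw 44 mm long in y: its near face, where the collar seats, is y = -22; seats the tube axis at x = 0, z = 75. Window between the yoke legs 84 mm wide, 30 mm deep in y; crown and screw boss above at z 146-190. Foot 170 x 90 x 16. Feed the tube from -y towards +y.
- upper_jaw: Steel upper jaw with a black rubber liner, 80 x 40 x 26 mm, slides down between the yoke legs and does not turn. Origin: centre of its flat underside, which touches a seated tube at z = 88.5 in the vise frame and starts 8.8 to 13.2 mm above that. Sinks 20 mm per handle turn, then lags up to 1 mm as it bites.
- t_handle (a point): Centre of the T-handle's bar, on the vertical screw axis, 146 mm above the jaw's underside. Bar 14 mm dia, 100 mm long along this x, 18 mm ball ends, 13 mm stem. Clockwise from above closes; bar and jaw sink 20 mm a turn. Takes 0.5 N m to turn, stays where left. Past first stiffening the extra moment (and jaw force) is 0.14 N m (45 N) at 8 deg, 0.25 (80 N) at 13, 0.4 (125 N: tube crushed) at 17.
- burner: The long burner, 286 mm: steel tube 27 mm dia, y 0 to +160, last 14 mm tapered; collar 44 mm dia, y -6 to 0; aluminium mixer 28 mm dia, y -6 to -114, bell mouth 38 mm dia to y -126. Origin on the axis in the collar's tube-side face; y points along the tube; may be rolled about y. 0.22 to 0.35 kg, balances near y = +20. Grip it on the mixer around y = -95, clear of the T-handle.
- burner_tip (a point): Point on the long burner's axis at the tapered end of its tube, 160 mm from the collar face.
- short_burner: The short burner, 161 mm, same frame: tube 27 mm dia y 0 to +95, collar, mixer y -6 to -54, bell to -66. Lies beside the long one in the rack, on either side of it. Leave it.
- rack: Wooden base 210 x 110 x 18 mm with two pairs of steel V saddles at x = -50 and +50 that carry the burners along its y with axes 60 mm up, collars at y about 0 and mixers overhanging to -y. Fixed. Origin on the bench, under the line of the collars.
- wrench: Steel wrench lying on the bench. Leave it.
- wire_brush: Flat brush with a wooden handle lying on the bench. Leave it.
- screwdriver: Screwdriver with a dark handle lying on the bench. Leave it.
- grease_tin: Round tin, 64 mm dia, 60 mm high, standing on the bench. Leave it.
- tongs: Steel grill tongs, 230 mm long, lying on the bench. Leave them.
Things that resemble listed ones, but are neither listed nor needed, are in the scene too. Leave any purple look-alike of the vise alone.

How it is judged:
By the outcome, as a careful person would: the job done as asked, in the order asked, and still so for the second after the job is handed in, with the robot touching nothing.
It also fails if it takes over 72 s, if anything falls off the work surface, if the arm or the gripper's body presses on something with over 40 N, if the wrist force passes 120 N, or if a joint passes its speed limit or range.

ROBOT

A 6-joint arm with a two-finger parallel gripper is mounted at the origin on the work surface. World frame = base frame: x ahead of the robot, y to its left, z up, the work surface at z = 0. Lengths are in m, angles in degrees, forces in N, time in s.
With the tool pointing down it reaches from about 0.375 to 0.75 m from the base axis. Payload 9 kg.
Tool frame: the origin (TCP) lies on the centre line of the jaws, within the pads' length; the fingertips stand 19 mm ahead of it and the grasp point (between the pads) is the TCP; z points along the fingers, y is the line along which they close (so a half turn about z gives the same grasp; the last joint's range is limited). The gripper opens to 85 mm and grips with 20 to 120 N. Pads are 22 mm wide; open, the fingers measure 114 mm over their backs; the gripper's body (76 mm by 85 mm) begins 54 mm behind the grasp point. The pads swing forward as they close: fully open they stand 13 mm farther back than shut.
Start: joints at [-89.479, 5.964, 5.575, 89.605, 0, 77.527], TCP at [0.135, -0.585, 0.25] pointing down, gripper open.
Joint ranges: [-171.21, 171.21], [-48.23, 106.86], [-62.78, 66.21], [-105.2, 120.99], [-86.42, 89.51], [-180, 180]. Speed limits (degrees/s): [127.2, 127.2, 147.25, 180, 180, 180].

INTERFACE

Orientations are given as a 3x3 rotation matrix whose columns are the frame's x, y, z axes.
In Python, from station import arm gives the robot as it stands.
- The arm moves only by the tool move_arm, never from a script. Its argument "increments" is one flat list of numbers, 6 for each row, row after row: the shift along the world's x, y, z in units of 30 mm (1.0 is 30 mm), then the turn, a rotation vector about the world's x, y, z in degrees. A call has 1 to 8 rows; each row shifts and turns the commanded pose from where the row before left it; what a row does not reach is not made up. A row lasts 1/10 s, in which the tool goes at most 50 mm and 8.59 degrees, less where a joint would pass 70% of its speed; a pose out of reach is approached as far as the arm can. A call is refused whole if a number of a shift passes 1 or a number of a turn 8.59, either way. A call with a gripper value outside its range is refused whole. "jaw" is the opening in per cent of the stroke, from 0 (shut) to 100 (fully open), set as the call begins (left out, the last holds). The fingers move at their own pace and stop on an object; "force" is the grip in N (left out, the last holds). Time passes only in rows, so rows that do not move let the fingers close. It gives the time, the measured TCP pose, the force, the opening and the grip force at its end, in the units of the state.
- arm.get_obs(): the state, without advancing time (a new reading comes with each control period).
- arm.camera(name): name is "scene" or "top" or "wrist"; returns a dict with "pixels" (420x560x3 uint8, blue, green, red), "K" (3x3 intrinsics, pixels), "R" (3x3) and "t" (3): a world point X has camera coordinates R X + t. Camera axes: x right, y down, z forward; pixel columns grow to the right and rows downward; lengths in m; the calibration is good to about 2 mm. The wrist camera is an equidistant fisheye: a pixel r from the principal point sees the ray r / f radians off the axis. A picture is of the moment at which its call begins. There is no depth.
- arm.finish_job(): hands the job in; it is judged then, once.
Trained networks look in the newest picture that a camera, given by its name, has taken for a name from the list of things; names that differ only in an ending like _2 or _b are one class to them, and where a whole thing is asked for, a point or a joint stands for the part that bears it (a point fixed in the world has none). Each returns a list of dicts, best first, with "confidence" (0 to 1); they miss things now and then, are a little off and sometimes report something else, mostly with a low value. They report only what shows in the picture. A call takes as long as a camera call. They do not tell look-alikes from the thing itself.
- arm.search_frame(camera, target): "centre" ([row, column] in pixels, amid what is visible of it).
- arm.cut_out(camera, target): "mask" (420x560 bool, what is visible of it) and "centre" ([row, column] in pixels, amid what is visible of it).
The state is a dict: "t": time; "joints": joint angles; "qd": joint speeds; "effort": joint torques, N m; "position": TCP position; "ee_rot": TCP orientation; "wrist_force": force on the tool from outside, world axes, zero at the start; "moment": the same for the moment, N m; "opening": opening from 0.0 (shut) to 1.0 (fully open); "grasp_force": force on a finger pad.
Only numpy, scipy, OpenCV 4.12 (cv2) and the standard library are available. Lean on these libraries where they do the work, as an engineer would, in place of code of your own. Each camera call takes 0.05 s, during which the arm holds its last target. There are 200 camera calls.

## Working session

There is one attempt and no reset: what is moved stays moved. The work goes in short steps, Python scripts to look and compute and a tool call to move; the robot and the scene stay as the last step left them, time stands still between calls to the robot, and variables do not carry over. Pictures are saved under pics/ and viewed, at most 10 in all, crops included, and the job is handed in when it is done.

Besides the shell and the picture viewer there is one more tool, called after "Request:" as a command line: name --argument value ..., lists and objects as JSON in quotes. move_arm: Moves the arm, as the interface text tells. Its arguments: {"type":"object","properties":{"increments":{"type":"array","items":{"type":"number"}},"jaw":{"type":"number"},"force":{"type":"number"}},"required":["increments"]}

```bash
mkdir -p pics; ls; python3 - <<'E'
from station import arm
import cv2,numpy as np
ims=[]
for c in ("scene","top"):
    d=arm.camera(c); cv2.imwrite(f"pics/{c}0.png",d["pixels"]); print(c,d["K"].tolist(),d["R"].round(4).tolist(),d["t"].round(4).tolist())
    for n in ("vise","upper_jaw","t_handle","burner","burner_tip","short_burner","rack","grease_tin","tongs","wrench"):
        print(n,[(np.round(r["centre"]).tolist(),round(r["confidence"],2)) for r in arm.search_frame(c,n)[:3]])
o=arm.get_obs();print(o)
E
```

```text
pics
scene [[540.7283569779285, 0.0, 274.7431686841278], [0.0, 540.7283569779285, 211.4092573986769], [0.0, 0.0, 1.0]] [[-0.6253, 0.7803, -0.0086], [0.6785, 0.5382, -0.4999], [-0.3854, -0.3185, -0.866]] [0.2494, -0.328, 2.3465]
vise [([260.0, 326.0], 0.68), ([301.0, 394.0], 0.63)]
upper_jaw [([242.0, 330.0], 0.58), ([282.0, 405.0], 0.57)]
t_handle [([285.0, 405.0], 0.73), ([240.0, 326.0], 0.67), ([173.0, 217.0], 0.19)]
burner [([171.0, 216.0], 0.64)]
burner_tip [([172.0, 215.0], 0.84)]
short_burner [([191.0, 201.0], 0.63)]
rack [([202.0, 214.0], 0.63)]
grease_tin [([286.0, 258.0], 0.59)]
tongs [([224.0, 363.0], 0.52)]
wrench [([202.0, 280.0], 0.64)]
top [[384.6942015260669, 0.0, 282.4247472285313], [0.0, 384.6942015260669, 215.00099186559868], [0.0, 0.0, 1.0]] [[0.0166, -0.9999, 0.0013], [-0.9883, -0.0166, -0.1516], [0.1516, 0.0013, -0.9884]] [0.0795, 0.5325, 1.2393]
vise [([222.0, 117.0], 0.96), ([217.0, 208.0], 0.68), ([230.0, 383.0], 0.33)]
upper_jaw [([218.0, 97.0], 0.72), ([208.0, 195.0], 0.59)]
t_handle [([217.0, 92.0], 0.82), ([210.0, 195.0], 0.49)]
burner [([227.0, 383.0], 0.
[... 379 characters left out ...]
     4.80183565e-04,  7.75275723e+01]), 'qd': array([-0.04275502,  0.11989561,  0.06267086,  0.01711029, -0.00366294,
       -0.01095648]), 'effort': array([-1.15487728e-03, -5.56764758e+01,  5.03774357e+01,  5.02841012e-04,
       -3.68988485e-04,  2.06814661e-05]), 'position': array([ 0.13492241, -0.58464706,  0.2503281 ]), 'ee_rot': array([[ 9.74396541e-01,  2.24836343e-01,  8.95786019e-06],
       [ 2.24836343e-01, -9.74396539e-01, -6.34438437e-05],
       [-5.53597384e-06,  6.38335144e-05, -9.99999998e-01]]), 'wrist_force': array([ 2.10060239e-04, -3.68625122e-01, -5.13324502e-01]), 'moment': array([0.02624562, 0.02897022, 0.03341414]), 'grasp_force': 0.0, 'opening': 0.9981668092356679}
```

View both.

View pics/scene0.png

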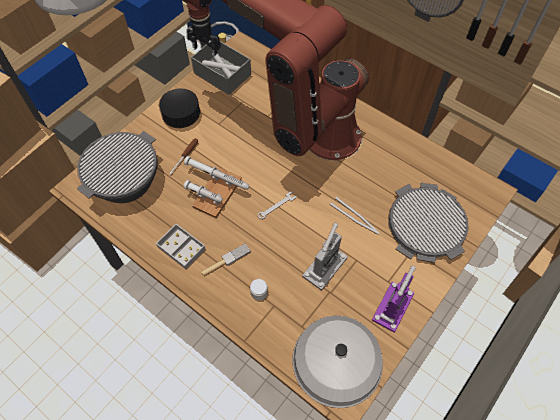

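View pics/top0.png

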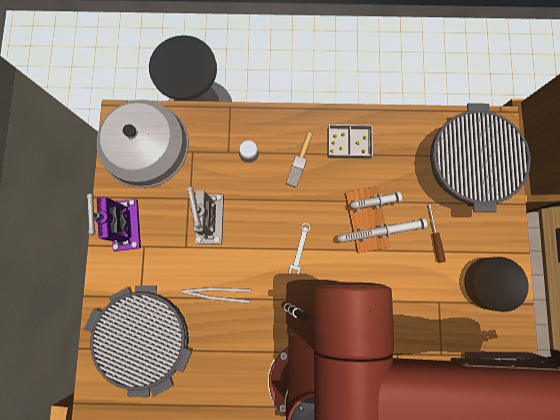

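```bash
python3 - <<'E'
import cv2,numpy as np
t=cv2.imread("pics/top0.png");s=cv2.imread("pics/scene0.png")
z=lambda im,r,c,h,w:cv2.resize(im[r:r+h,c:c+w],(400,300),interpolation=cv2.INTER_CUBIC)
cv2.imwrite("pics/z0.png",np.vstack([np.hstack([z(t,175,325,90,120),z(t,175,170,60,80)]),np.hstack([z(s,145,170,75,100),z(s,215,285,75,100)])]))
E
```

```text
(no output)
```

View pics/z0.png

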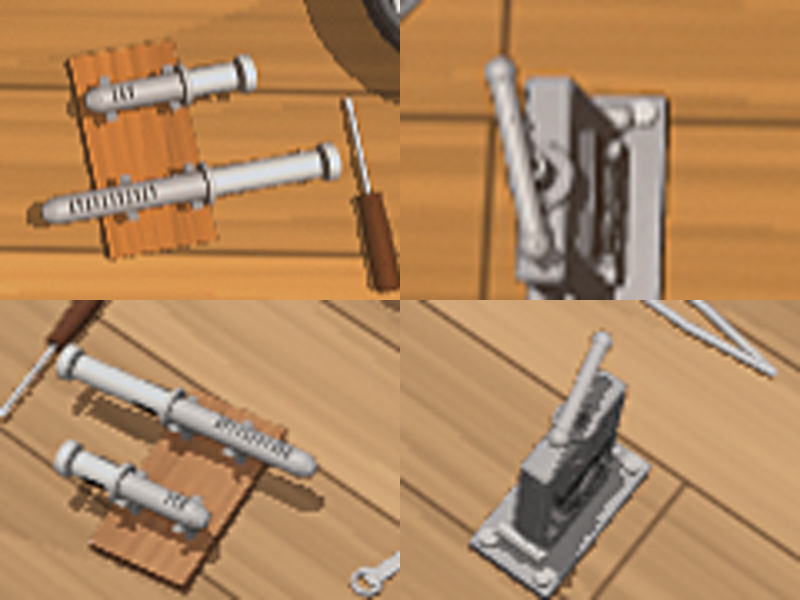

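```bash
cat > h.py <<'E'
import numpy as np
C={"scene":([[540.7283569779285,0,274.7431686841278],[0,540.7283569779285,211.4092573986769],[0,0,1]],[[-0.6253,0.7803,-0.0086],[0.6785,0.5382,-0.4999],[-0.3854,-0.3185,-0.866]],[0.2494,-0.328,2.3465]),
"top":([[384.6942015260669,0,282.4247472285313],[0,384.6942015260669,215.00099186559868],[0,0,1]],[[0.0166,-0.9999,0.0013],[-0.9883,-0.0166,-0.1516],[0.1516,0.0013,-0.9884]],[0.0795,0.5325,1.2393])}
def ray(cam,row,col):
    K,R,t=map(np.array,C[cam]); d=R.T@np.linalg.solve(K,[col,row,1.]); return -R.T@t,d/np.linalg.norm(d)
def wray(d,row,col):
    K,R,t=d["K"],np.array(d["R"]),np.array(d["t"]); x=(col-K[0,2])/K[0,0];y=(row-K[1,2])/K[1,1]; r=np.hypot(x,y)+1e-12
    v=np.array([np.sin(r)*x/r,np.sin(r)*y/r,np.cos(r)]); return -R.T@t,R.T@v
def plane(r,z): o,d=r; return o+d*(z-o[2])/d[2]
def tri(rs):
    A=0;b=0
    for o,d in rs: P=np.eye(3)-np.outer(d,d);A=A+P;b=b+P@o
    X=np.linalg.solve(A,b); return X,[np.linalg.norm((np.eye(3)-np.outer(d,d))@(X-o)) for o,d in rs]
E
python3 - <<'E'
from h import *
P={"tip":((238.6,338.5),(186,247)),"bell":((223.6,424),(160.5,187)),"collar":((230,386.5),(172.5,213.3)),"b1":((188,189.6),(225,335)),"b1x":((188,189.6),(250,324.5)),"b2":((224,197.4),(250,324.5)),"b2x":((224,197.4),(225,335)),"bc":((206,193.5),(237.5,329.7))}
for k,(a,b) in P.items():
    X,e=tri([ray("top",*a),ray("scene",*b)]); print(k,X.round(4),np.round(e,4),plane(ray("top",*a),.06).round(4),plane(ray("top",*a),.24).round(4))
# foot edge
for p in ((97,667),(298,640)):
    print(plane(ray("top",175+p[0]*.2,170+(p[1]-400)*.2),.016).round(4))
for p in ((470,546),(548,596),(650,464)): print("s",plane(ray("scene",215+(p[1]-300)*.25,285+(p[0]-400)*.25),.016).round(4))
E
```

```text
tip [ 0.4541 -0.0956  0.0592] [0.0007 0.0007] [ 0.4537 -0.0949  0.06  ] [ 0.4368 -0.0687  0.24  ]
bell [ 0.5083 -0.377   0.049 ] [0.0016 0.0016] [ 0.5075 -0.3745  0.06  ] [ 0.4828 -0.3078  0.24  ]
collar [ 0.485  -0.253   0.0476] [0.0019 0.0019] [ 0.4844 -0.2514  0.06  ] [ 0.4631 -0.2026  0.24  ]
b1 [0.5384 0.339  0.3536] [0.0179 0.0179] [0.6134 0.3971 0.06  ] [0.5734 0.3523 0.24  ]
b1x [0.5721 0.3526 0.2427] [0.0013 0.0013] [0.6134 0.3971 0.06  ] [0.5734 0.3523 0.24  ]
b2 [0.4998 0.3381 0.1098] [0.0201 0.0201] [0.4937 0.3653 0.06  ] [0.4711 0.325  0.24  ]
b2x [0.471  0.3251 0.2401] [0.0001 0.0001] [0.4937 0.3653 0.06  ] [0.4711 0.325  0.24  ]
bc [0.5216 0.3389 0.2402] [0.0004 0.0004] [0.5531 0.3811 0.06  ] [0.5219 0.3385 0.24  ]
[0.6027 0.2914 0.016 ]
[0.4645 0.304  0.016 ]
s [0.6108 0.3017 0.016 ]
s [0.6058 0.3873 0.016 ]
s [0.4386 0.3841 0.016 ]
```

Request:
move_arm --increments '[0.87,0.57,0,0,0,6.3,0.87,0.57,0,0,0,6.3,0.87,0.57,0,0,0,6.3,0.87,0.57,0,0,0,6.3,0.87,0.57,0,0,0,6.3,0.87,0.57,0,0,0,6.3,0.87,0.57,0,0,0,6.3,0.87,0.57,0,0,0,6.3]' --jaw 100 --force 110

```text
t: 1.9
position: [0.3447, -0.4471, 0.2504]
ee_rot: [[0.444, 0.896, 0.0], [0.896, -0.444, -0.0], [-0.0, 0.0, -1.0]]
wrist_force: [0.1, -1.0, -0.7]
opening: 0.999
grasp_force: 0.0
```

Request:
move_arm --increments '[0.87,0.57,0,0,0,6.3,0.87,0.57,0,0,0,6.3,0.87,0.57,0,0,0,6.3,0.87,0.57,-0.3,0,0,6.3,0.87,0.57,-0.5,0,0,6.3,0.87,0.57,-0.5,0,0,6.3,0,0,0,0,0,0]'

```text
t: 2.6
position: [0.502, -0.3423, 0.2088]
ee_rot: [[-0.201, 0.98, -0.002], [0.98, 0.201, 0.003], [0.003, -0.001, -1.0]]
wrist_force: [0.6, 0.5, -0.4]
opening: 1.001
grasp_force: 0.0
```

```bash
python3 - <<'E'
from station import arm
import cv2,numpy as np
d=arm.camera("wrist"); cv2.imwrite("pics/w0.png",d["pixels"]); print(d["K"].tolist(),d["R"].tolist(),d["t"].tolist())
np.save("pics/w0.npy",d,allow_pickle=True)
o=arm.get_obs();print(o["t"],o["position"],o["ee_rot"].round(3).tolist(),o["joints"])
for n in("burner","burner_tip"):
  for r in arm.cut_out("wrist",n)[:2]:
    m=np.argwhere(r["mask"]);print(n,r["centre"],r["confidence"],len(m),m.min(0),m.max(0))
E
```

```text
[[325.19226210127806, 0.0, 279.2306352297037], [0.0, 325.19226210127806, 210.58992997555873], [0.0, 0.0, 1.0]] [[0.9795476820326124, 0.20120542763704227, -0.0016475782018835897], [0.19129059765632697, -0.92867641837217, 0.31775464938805215], [0.06240389309026816, -0.31157099648207576, -0.9481715394791942]] [-0.4209493320580129, -0.44196631686336385, 0.2040039088241857]
2.65 [ 0.50098222 -0.3436377   0.20998424] [[-0.197, 0.98, -0.001], [0.98, 0.197, 0.002], [0.002, -0.001, -1.0]] [-4.67675683e+01  7.16903234e+00  2.67424800e+00  8.56289668e+01
  5.68229378e-03  3.18830684e+01]
burner [122.2, 285.1] 0.91 8424 [  0 258] [244 309]
burner_tip [118.2, 283.1] 0.58 8137 [  0 259] [243 310]
```

View pics/w0.png

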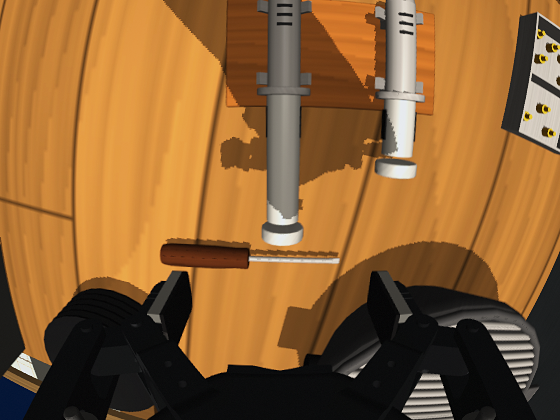

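```bash
python3 - <<'E'
from h import *
d=np.load("pics/w0.npy",allow_pickle=True).item()
R=np.array(d["R"]);print("cam",-R.T@np.array(d["t"]))
for n,p,z in (("collar L",(92,258),.06),("collar R",(92,310),.06),("mixL",(160,268),.06),("mixR",(160,300),.06),("bell L",(233,262),.06),("bell R",(233,304),.06),("tubetop",(20,284),.06),("tubeL",(20,270),.06),("tubeR",(20,299),.06),("bellend",(243,283),.06)):
    print(n,plane(wray(d,*p),z).round(4))
# triangulate bell & collar with top
for n,w,t in(("bell",(236,283),(223.6,424)),("collar",(92,284),(230,386.5))):
    X,e=tri([wray(d,*w),ray("top",*t)]);print(n,X.round(4),np.round(e,4))
E
```

```text
cam [ 0.48415331 -0.2621847   0.33317401]
collar L [ 0.4643 -0.2546  0.06  ]
collar R [ 0.5062 -0.2458  0.06  ]
mixL [ 0.4837 -0.3095  0.06  ]
mixR [ 0.5103 -0.304   0.06  ]
bell L [ 0.4911 -0.3762  0.06  ]
bell R [ 0.5285 -0.3685  0.06  ]
tubetop [ 0.4728 -0.1895  0.06  ]
tubeL [ 0.4615 -0.1918  0.06  ]
tubeR [ 0.4848 -0.1869  0.06  ]
bellend [ 0.5119 -0.382   0.06  ]
bell [ 0.5122 -0.3858  0.0321] [0.0012 0.0012]
collar [ 0.4847 -0.2507  0.062 ] [0.0006 0.0006]
```

Request:
move_arm --increments '[0.08,0.09,-0.9,0,0,0,0,0,-1,0,0,0,0,0,-1,0,0,0,0,0,-1,0,0,0,0,0,-0.75,0,0,0,0,0,-0.25,0,0,0,0,0,0,0,0,0]'

```text
t: 3.45
position: [0.5019, -0.3429, 0.0641]
ee_rot: [[-0.193, 0.981, -0.001], [0.981, 0.193, 0.001], [0.001, -0.001, -1.0]]
wrist_force: [0.1, -0.3, 0.3]
opening: 1.0
grasp_force: 0.0
```

Request:
move_arm --increments '[0,0,0,0,0,0,0,0,0,0,0,0,0,0,0,0,0,0,0,0,0,0,0,0,0,0,0,0,0,0,0,0,0,0,0,0,0,0,0,0,0,0,0,0,0,0,0,0]' --jaw 0 --force 115

```text
t: 4.25
position: [0.5032, -0.3429, 0.0647]
ee_rot: [[-0.194, 0.981, 0.001], [0.981, 0.194, -0.001], [-0.001, 0.001, -1.0]]
wrist_force: [3.6, 0.0, 1.0]
opening: 0.29
grasp_force: 113.0
```

```bash
python3 - <<'E'
from station import arm
import numpy as np
d=arm.camera("wrist"); np.save("pics/w1.npy",d,allow_pickle=True)
E
```

Request:
move_arm --increments '[0,0,0.1,0,0,0,0,0,0.2,0,0,0,0,0,0.4,0,0,0,0,0,0.7,0,0,0,0,0,1,0,0,0,0,0,0.6,0,0,0,0,0,0,0,0,0,0,0,0,0,0,0]'

```text
t: 5.1
position: [0.5026, -0.3425, 0.1541]
ee_rot: [[-0.194, 0.981, -0.0], [0.981, 0.194, -0.0], [0.0, -0.0, -1.0]]
wrist_force: [0.3, -0.1, -2.3]
opening: 0.288
grasp_force: 113.1
```

```bash
python3 - <<'E'
from station import arm
import numpy as np,cv2
d=arm.camera("wrist"); np.save("pics/w2.npy",d,allow_pickle=True)
a=np.load("pics/w1.npy",allow_pickle=True).item()
o=arm.get_obs();print(o["t"],o["position"],o["wrist_force"],o["moment"],o["opening"],o["grasp_force"])
cv2.imwrite("pics/w12.png",np.hstack([a["pixels"][:,150:410],d["pixels"][:,150:410]]))
E
```

```text
5.15 [ 0.50221902 -0.34212462  0.15316104] [ 1.17502207 -0.47862552 -3.40424635] [-0.22798321 -0.10484229  0.00692261] 0.2877619766447124 113.06965112686157
```

View pics/w12.png

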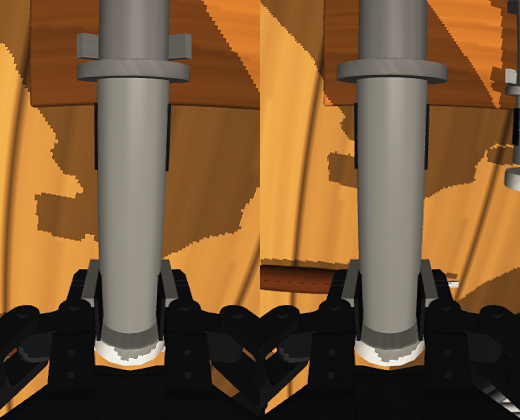

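Request:
move_arm --increments '[0,0.4,0.65,0,0,0,-0.1,0.8,0.65,0,0,-0.6,-0.1,1,0.65,0,0,-0.6,-0.12,1,0.65,0,0,-0.6,-0.12,1,0.65,0,0,-0.6,-0.12,1,0.65,0,0,-0.6,-0.12,1,0.65,0,0,-0.6,-0.12,1,0.45,0,0,-0.6]'

```text
t: 5.95
position: [0.4781, -0.1253, 0.3041]
ee_rot: [[-0.121, 0.993, -0.001], [0.993, 0.121, 0.001], [0.001, -0.001, -1.0]]
wrist_force: [1.0, -0.6, -2.6]
opening: 0.291
grasp_force: 113.2
```

Request:
move_arm --increments '[-0.12,1,0,0,0,-0.6,-0.12,1,0,0,0,-0.6,-0.12,1,0,0,0,-0.6,-0.12,1,0,0,0,-0.6,-0.12,1,0,0,0,-0.6,-0.12,1,0,0,0,-0.6,-0.12,1,0,0,0,-0.6,-0.12,1,0,0,0,-0.6]'

```text
t: 6.75
position: [0.449, 0.1146, 0.3027]
ee_rot: [[-0.038, 0.999, -0.003], [0.999, 0.038, -0.0], [-0.0, -0.003, -1.0]]
wrist_force: [-0.0, 0.9, -2.7]
opening: 0.29
grasp_force: 113.2
```

Request:
move_arm --increments '[-0.12,1,0,0,0,-0.6,-0.12,1,0,0,0,-0.6,-0.12,1,0,0,0,-0.6,-0.12,1,0,0,0,-0.5,-0.12,0.7,0,0,0,0,0,0.4,0,0,0,0,0,0,0,0,0,0]'

```text
t: 7.45
position: [0.4314, 0.2672, 0.303]
ee_rot: [[0.0, 1.0, -0.002], [1.0, -0.0, -0.001], [-0.001, -0.002, -1.0]]
wrist_force: [-0.2, -0.2, -2.5]
opening: 0.293
grasp_force: 113.3
```

```bash
python3 - <<'E'
from station import arm
import numpy as np,cv2
d=arm.camera("wrist"); np.save("pics/w3.npy",d,allow_pickle=True); cv2.imwrite("pics/w3.png",d["pixels"])
o=arm.get_obs();print(o["t"],o["position"],o["ee_rot"].round(3).tolist(),o["joints"].round(1))
E
```

```text
7.5 [0.43167796 0.26632932 0.30333465] [[0.001, 1.0, -0.002], [1.0, -0.001, -0.001], [-0.001, -0.002, -1.0]] [ 16.9  -9.   -3.6  95.5  -0.  106.9]
```

View pics/w3.png

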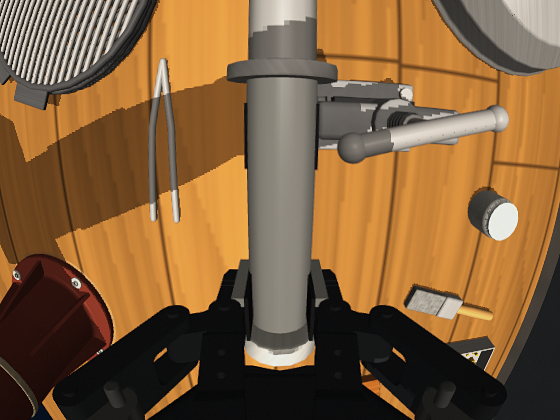

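```bash
cat >> h.py <<'E'
def wproj(d,X):
    R,t,K=np.array(d["R"]),np.array(d["t"]),np.array(d["K"]); c=R@X+t; th=np.arctan2(np.hypot(c[0],c[1]),c[2]); u=c[:2]/np.hypot(*c[:2])*th*K[0,0]; return u+K[:2,2]
def pproj(cam,X):
    K,R,t=map(np.array,C[cam]); c=K@(R@X+t); return c[:2]/c[2]
E
python3 - <<'E'
from h import *
import cv2
d=np.load("pics/w3.npy",allow_pickle=True).item()
R=np.array(d["R"]);print("cam",-R.T@np.array(d["t"]))
for z in (.24,.245): 
    a=plane(wray(d,148,354),z);b=plane(wray(d,119,495),z);print(z,a.round(4),b.round(4),((a+b)/2).round(4),np.linalg.norm(a-b),np.degrees(np.arctan2(*(b-a)[1::-1])))
for n,w,t in(("e-",(148,354),(224,197.4)),("e+",(119,495),(188,189.6))):
    X,e=tri([wray(d,*w),ray("top",*t)]);print(n,X.round(4),np.round(e,4))
cx,cy=.5216,.3385
im=d["pixels"].copy(); f=4
def draw(im,pr,r0,c0,h,w,f,yaw,col):
    big=cv2.resize(im[r0:r0+h,c0:c0+w],None,fx=f,fy=f,interpolation=cv2.INTER_CUBIC)
    return big
def ov(big,pr,r0,c0,f,yaw,col):
    c,s=np.cos(np.radians(yaw)),np.sin(np.radians(yaw))
    for hx,hy,z in((.085,.045,.016),):
        P=[]
        for sx,sy in((-1,-1),(1,-1),(1,1),(-1,1)):
            x,y=sx*hx,sy*hy; q=pr(np.array([cx+c*x-s*y,cy+s*x+c*y,z])); P.append([(q[0]-c0)*f,(q[1]-r0)*f])
        cv2.polylines(big,[np.int32(P)],True,col,1)
b1=draw(im,None,60,300,120,200,3.5,0,0)
t=cv2.imread("pics/top0.png");s=cv2.imread("pics/scene0.png")
b2=draw(t,None,180,180,60,60,5,0,0);b3=draw(s,None,215,295,75,80,5,0,0)
for yaw,col in((0,(0,0,255)),(5,(0,255,0)),(-5,(255,0,0))):
    ov(b1,lambda X:wproj(d,X),60,300,3.5,yaw,col);ov(b2,lambda X:pproj("top",X),180,180,5,yaw,col);ov(b3,lambda X:pproj("scene",X),215,295,5,yaw,col)
out=np.zeros((600,800,3),np.uint8); b1=cv2.resize(b1,(350*800//700//1,210*800//700)) if 0 else b1
out[:210*2,:700]=b1[:420,:700] if b1.shape[0]>=420 else 0
cv2.imwrite("pics/ovA.png",b1)
o2=np.zeros((375,700,3),np.uint8);o2[:300,:300]=b2;o2[:375,300:700]=b3;cv2.imwrite("pics/ovB.png",o2)
E
```

```text
cam [0.43016139 0.34939925 0.42713517]
0.24 [0.4736 0.3247 0.24  ] [0.5726 0.35   0.24  ] [0.5231 0.3373 0.24  ] 0.1021967787122612 14.37358213273364
0.245 [0.4724 0.3253 0.245 ] [0.5688 0.35   0.245 ] [0.5206 0.3377 0.245 ] 0.09946621830358945 14.373582132733665
e- [0.4718 0.3247 0.2429] [0.0011 0.0011]
e+ [0.5728 0.351  0.2407] [0.0011 0.0011]
```

View pics/ovB.png

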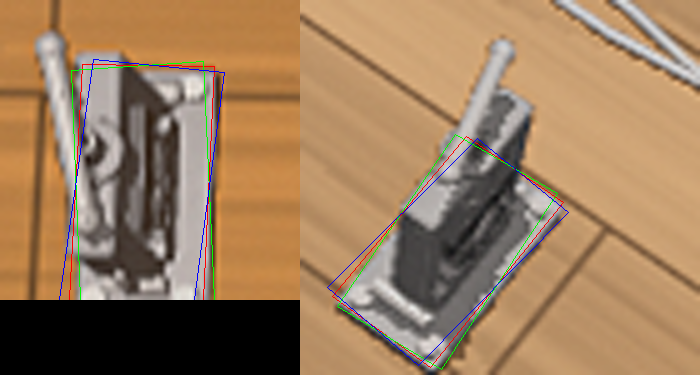

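View pics/ovA.png

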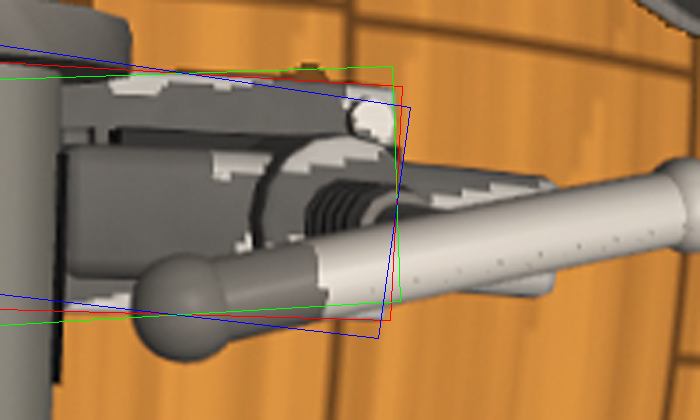

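Request:
move_arm --increments '[0,-0.5,0,0,0,0,0,-1,0,0,0,0,0,-1,0,0,0,0,0,-1,0,0,0,0,0,-1,0,0,0,0,0,-1,0,0,0,0,0,-1,-0.3,0,0,0,0.2,-1,-0.6,0,0,0]'

```text
t: 8.3
position: [0.4378, 0.0386, 0.2784]
ee_rot: [[0.003, 1.0, 0.003], [1.0, -0.003, -0.001], [-0.001, 0.003, -1.0]]
wrist_force: [1.9, 0.2, -2.4]
opening: 0.289
grasp_force: 113.4
```

Request:
move_arm --increments '[0.45,-0.5,-1,0,0,0,0.45,0,-1,0,0,0,0.45,0,-1,0,0,0,0.45,0,-1,0,0,0,0.45,0,-1,0,0,0,0.45,0,-0.9,0,0,0,0.1,0,-0.5,0,0,0,0,0,0,0,0,0]'

```text
t: 9.1
position: [0.5201, 0.0255, 0.0832]
ee_rot: [[0.003, 1.0, -0.004], [1.0, -0.003, 0.0], [0.0, -0.004, -1.0]]
wrist_force: [-1.1, 0.2, -2.4]
opening: 0.285
grasp_force: 113.4
```

```bash
python3 - <<'E'
from station import arm
import numpy as np,cv2
s=arm.camera("scene")["pixels"];t=arm.camera("top")["pixels"];w=arm.camera("wrist");np.save("pics/w4.npy",w,allow_pickle=True)
o=arm.get_obs();print(o["t"],o["position"],o["ee_rot"].round(3).tolist(),o["joints"].round(1),o["wrist_force"],o["moment"])
np.savez("pics/p4.npz",s=s,t=t)
cv2.imwrite("pics/p4.png",np.hstack([cv2.resize(s[130:280,200:350],(400,400)),cv2.resize(t[140:290,180:330],(400,400))]))
E
```

```text
9.25 [0.52217228 0.0258371  0.08687919] [[0.002, 1.0, 0.002], [1.0, -0.002, -0.0], [-0.0, 0.002, -1.0]] [-11.5  -5.6 -23.1  72.4  -0.   78.6] [ 0.1555655   0.28308883 -1.75309506] [-0.2360131  -0.01578758 -0.01109816]
```

View pics/p4.png

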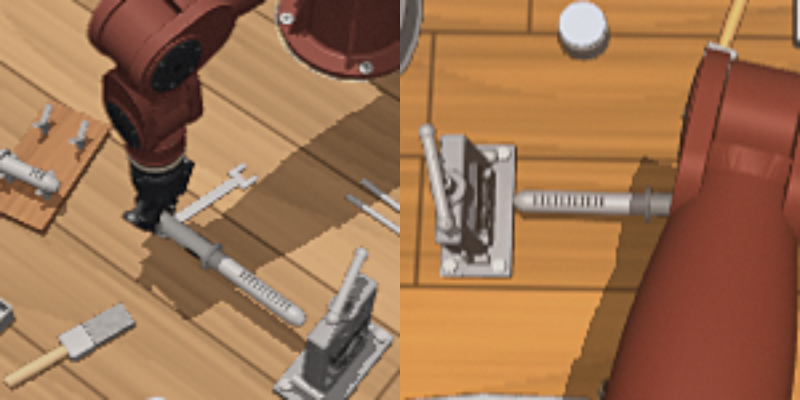

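```bash
python3 - <<'E'
from h import *
print(plane(ray("top",216.1,224.5),.08), tri([ray("top",216.1,224.5),ray("scene",249.3,312.8)]))
# foot in top crop: bolts approx foot corners right-top (517,147) right-bottom (513,276), left-bottom (440,276)
for c,r in((517,147),(513,276),(440,276)): print(plane(ray("top",140+r*.375,180+(c-400)*.375),.016).round(4))
# collar in top: 
print(plane(ray("top",140+204*.375,180+(638-400)*.375),.08))
E
```

```text
[0.51833032 0.27483594 0.08      ] (array([0.51979264, 0.27723153, 0.06771683]), [np.float64(0.0006206559944010098), np.float64(0.000620655994400983)])
[0.6002 0.2897 0.016 ]
[0.4348 0.2881 0.016 ]
[0.4333 0.3799 0.016 ]
[0.51944857 0.13068398 0.08      ]
```

Request:
move_arm --increments '[0,0.3,-0.03,0,0,0,0,0.5,0,0,0,0,0,0.5,0,0,0,0,0,0.5,0,0,0,0,0,0.2,0,0,0,0]'

```text
t: 9.75
position: [0.5217, 0.0886, 0.0845]
ee_rot: [[-0.0, 1.0, -0.0], [1.0, 0.0, 0.0], [0.0, -0.0, -1.0]]
wrist_force: [-0.7, 0.5, -1.9]
opening: 0.29
grasp_force: 113.4
```

```bash
cat > st.py <<'E'
from station import arm
o=arm.get_obs()
for k in("t","position","wrist_force","moment","opening","grasp_force"):print(k,o[k])
E
python3 st.py
```

```text
t 9.75
position [0.52165894 0.08863948 0.08454476]
wrist_force [-0.69314979  0.48871264 -1.88407545]
moment [-0.2882255   0.07016972  0.11820233]
opening 0.29032679484133167
grasp_force 113.4395706653595
```

Request:
move_arm --increments '[0,0.5,0,0,0,0,0,0.5,0,0,0,0,0,0.5,0,0,0,0,0,0.5,0,0,0,0]'

```text
t: 10.15
position: [0.5218, 0.1478, 0.0844]
ee_rot: [[0.002, 1.0, -0.0], [1.0, -0.002, 0.0], [0.0, -0.0, -1.0]]
wrist_force: [-1.4, 0.4, -1.9]
opening: 0.288
grasp_force: 113.4
```

Request:
move_arm --increments '[0,0.5,0,0,0,0,0,0.5,0,0,0,0,0,0.4,0,0,0,0,0,0,0,0,0,0]'

```text
t: 10.55
position: [0.5218, 0.1901, 0.0844]
ee_rot: [[0.0, 1.0, 0.0], [1.0, -0.0, 0.0], [0.0, 0.0, -1.0]]
wrist_force: [-1.3, 0.5, -2.0]
opening: 0.286
grasp_force: 113.4
```

```bash
python3 st.py
```

```text
t 10.55
position [0.52177514 0.19005295 0.08436275]
wrist_force [-1.30022294  0.49306113 -1.99493394]
moment [-0.08638461  0.10962372  0.10795959]
opening 0.2864359572453542
grasp_force 113.44670176506042
```

Request:
move_arm --increments '[0,0.25,0,0,0,0,0,0.25,0,0,0,0,0,0,0,0,0,0]'

```text
t: 10.85
position: [0.522, 0.2041, 0.0845]
ee_rot: [[0.002, 1.0, 0.0], [1.0, -0.002, 0.0], [0.0, 0.0, -1.0]]
wrist_force: [-1.3, -0.0, -1.9]
opening: 0.291
grasp_force: 113.4
```

Request:
move_arm --increments '[0,0,-0.06,0,0,0,0,0,-0.04,0,0,0,0,0,0,0,0,0]'

```text
t: 11.15
position: [0.5219, 0.2033, 0.0814]
ee_rot: [[0.002, 1.0, -0.0], [1.0, -0.002, 0.0], [0.0, -0.0, -1.0]]
wrist_force: [-2.3, 0.6, 0.6]
opening: 0.287
grasp_force: 113.5
```

```bash
python3 st.py
```

```text
t 11.15
position [0.52190269 0.20330654 0.08138095]
wrist_force [-2.29371738  0.62980506  0.60543802]
moment [0.28872216 0.33407138 0.25018508]
opening 0.2867526359771167
grasp_force 113.54565739631653
```

Request:
move_arm --increments '[-0.04,0,0,0,0,0,0,0,-0.03,0,0,0,0,0,0,0,0,0]'

```text
t: 11.45
position: [0.5207, 0.2032, 0.0805]
ee_rot: [[0.002, 1.0, 0.0], [1.0, -0.002, -0.0], [-0.0, 0.0, -1.0]]
wrist_force: [-1.2, -0.9, 0.5]
opening: 0.289
grasp_force: 113.5
```

```bash
python3 st.py
```

```text
t 11.45
position [0.52070083 0.2032434  0.08047705]
wrist_force [-1.1829784  -0.94216481  0.52414498]
moment [-0.06076282  0.21151741  0.16982368]
opening 0.2893570291461499
grasp_force 113.54966998100281
```

Request:
move_arm --increments '[-0.03,0,-0.03,0,0,0,0,0,0,0,0,0]'

```text
t: 11.65
position: [0.5199, 0.2034, 0.0796]
ee_rot: [[0.002, 1.0, 0.0], [1.0, -0.002, -0.0], [-0.0, 0.0, -1.0]]
wrist_force: [-0.1, -0.9, 1.4]
opening: 0.29
grasp_force: 113.6
```

Request:
move_arm --increments '[0,0,-0.03,0,0,0,0,0,0,0,0,0]'

```text
t: 11.85
position: [0.5199, 0.2034, 0.0788]
ee_rot: [[0.002, 1.0, 0.0], [1.0, -0.002, -0.0], [-0.0, 0.0, -1.0]]
wrist_force: [-0.6, -2.3, 1.9]
opening: 0.287
grasp_force: 113.6
```

```bash
python3 st.py
```

```text
t 11.85
position [0.51991899 0.20336943 0.07880282]
wrist_force [-0.63256969 -2.25661943  1.93665331]
moment [-0.11115854  0.19040299  0.12663374]
opening 0.28712895171886904
grasp_force 113.63699197769165
```

Request:
move_arm --increments '[0,0.1,0,0,0,0,0,0.1,0,0,0,0]'

```text
t: 12.05
position: [0.5199, 0.2094, 0.0789]
ee_rot: [[0.002, 1.0, 0.0], [1.0, -0.002, -0.001], [-0.001, 0.0, -1.0]]
wrist_force: [-0.9, -3.3, 1.6]
opening: 0.292
grasp_force: 113.7
```

Request:
move_arm --increments '[0,0.07,0,0,0,0,0,0,0,0,0,0]'

```text
t: 12.25
position: [0.52, 0.212, 0.0789]
ee_rot: [[0.002, 1.0, 0.001], [1.0, -0.002, 0.0], [0.0, 0.001, -1.0]]
wrist_force: [-1.2, -1.0, 2.2]
opening: 0.29
grasp_force: 113.7
```

Request:
move_arm --increments '[0,0.07,0,0,0,0,0,0,0,0,0,0]'

```text
t: 12.45
position: [0.5199, 0.2139, 0.0788]
ee_rot: [[0.002, 1.0, 0.0], [1.0, -0.002, 0.0], [0.0, 0.0, -1.0]]
wrist_force: [0.6, -1.3, 2.5]
opening: 0.29
grasp_force: 113.7
```

Request:
move_arm --increments '[0,0.06,0,0,0,0,0,0,0,0,0,0]'

```text
t: 12.65
position: [0.5199, 0.2156, 0.0788]
ee_rot: [[0.002, 1.0, 0.0], [1.0, -0.002, 0.0], [0.0, 0.0, -1.0]]
wrist_force: [-1.4, -2.0, 2.1]
opening: 0.287
grasp_force: 113.8
```

Request:
move_arm --increments '[0,0.06,0,0,0,0,0,0,0,0,0,0]'

```text
t: 12.85
position: [0.5199, 0.2174, 0.0788]
ee_rot: [[0.002, 1.0, 0.0], [1.0, -0.002, 0.0], [0.0, 0.0, -1.0]]
wrist_force: [-0.3, -2.6, 2.0]
opening: 0.294
grasp_force: 113.8
```

Request:
move_arm --increments '[0,0.05,0,0,0,0,0,0,0,0,0,0]'

```text
t: 13.05
position: [0.52, 0.2182, 0.0788]
ee_rot: [[0.002, 1.0, 0.0], [1.0, -0.002, -0.002], [-0.002, 0.0, -1.0]]
wrist_force: [0.1, -6.4, 4.0]
opening: 0.291
grasp_force: 113.9
```

Request:
move_arm --increments '[0,0.03,0,0,0,0,0,0,0,0,0,0]'

```text
t: 13.25
position: [0.5199, 0.2183, 0.0788]
ee_rot: [[0.003, 1.0, 0.0], [1.0, -0.003, -0.003], [-0.003, 0.0, -1.0]]
wrist_force: [-0.5, -11.7, 4.5]
opening: 0.284
grasp_force: 114.0
```

```bash
python3 st.py
```

```text
t 13.25
position [0.51994778 0.2182729  0.07880444]
wrist_force [ -0.54960353 -11.72261443   4.47277034]
moment [-2.03473582  0.10924977  0.19943423]
opening 0.2844045882263259
grasp_force 114.04878973960876
```

Request:
move_arm --increments '[0,0,-0.04,0,0,0,0,0,0,0,0,0]'

```text
t: 13.45
position: [0.52, 0.2182, 0.0777]
ee_rot: [[0.003, 1.0, 0.0], [1.0, -0.003, -0.003], [-0.003, 0.0, -1.0]]
wrist_force: [-1.0, -12.5, 7.4]
opening: 0.286
grasp_force: 114.5
```

```bash
python3 st.py; python3 - <<'E'
from station import arm
import numpy as np,cv2
s=arm.camera("scene")["pixels"];t=arm.camera("top")["pixels"];w=arm.camera("wrist");np.save("pics/w5.npy",w,allow_pickle=True)
np.savez("pics/p5.npz",s=s,t=t)
cv2.imwrite("pics/p5.png",np.hstack([cv2.resize(s[190:290,250:350],(400,400),interpolation=2),cv2.resize(w["pixels"][0:280,140:420],(400,400))]))
E
```

```text
t 13.45
position [0.52001479 0.2181722  0.0777453 ]
wrist_force [ -0.96767085 -12.54936933   7.4031495 ]
moment [-2.12692413  0.26076605  0.2385753 ]
opening 0.28624343314015466
grasp_force 114.50667142868042
```

View pics/p5.png

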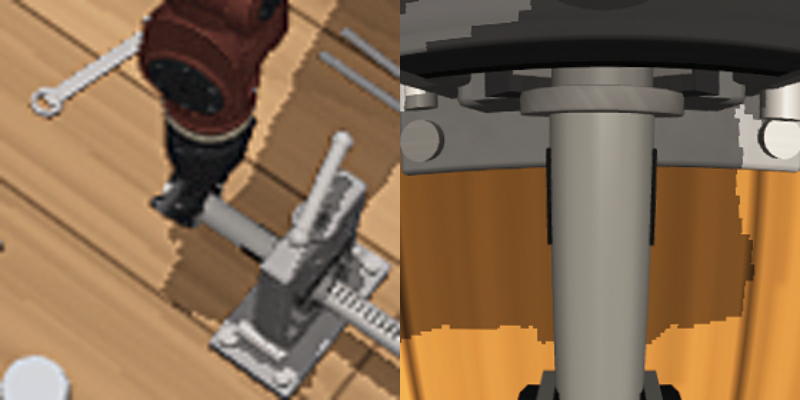

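Request:
move_arm --increments '[0,0,0.06,0,0,0,0,-0.02,0,0,0,0,0,0,0,0,0,0]'

```text
t: 13.9
position: [0.52, 0.2183, 0.0794]
ee_rot: [[0.002, 1.0, 0.0], [1.0, -0.002, -0.002], [-0.002, 0.0, -1.0]]
wrist_force: [-0.5, -7.9, 2.5]
opening: 0.289
grasp_force: 114.1
```

```bash
python3 st.py
```

```text
t 13.9
position [0.52000976 0.21825895 0.07936048]
wrist_force [-0.45730497 -7.93306907  2.45263209]
moment [-1.36701272 -0.00239757  0.09315007]
opening 0.2892761713306064
grasp_force 114.13995623588562
```

Request:
move_arm --increments '[0,0,0,0,0,0,0,0,0,0,0,0,0,0,0,0,0,0,0,0,0,0,0,0,0,0,0,0,0,0]' --jaw 100

```text
t: 14.4
position: [0.5197, 0.2192, 0.0792]
ee_rot: [[0.002, 1.0, -0.0], [1.0, -0.002, 0.0], [0.0, -0.0, -1.0]]
wrist_force: [0.2, 0.2, -0.2]
opening: 0.998
grasp_force: 0.0
```

```bash
python3 st.py; python3 - <<'E'
from station import arm
from h import *
import cv2
w=arm.camera("wrist");np.save("pics/w6.npy",w,allow_pickle=True)
a=np.load("pics/w5.npy",allow_pickle=True).item()
# shift of burner/collar region vs vise region
g=lambda d:cv2.cvtColor(d["pixels"],cv2.COLOR_BGR2GRAY).astype(np.float32)
A,B=g(a),g(w)
for n,(r,c,h,wd) in {"collar":(55,215,35,130),"foot":(60,140,60,70),"foot2":(60,350,60,70),"mixer":(90,235,130,90)}.items():
    t=A[r:r+h,c:c+wd]; m=cv2.matchTemplate(B[r-12:r+h+12,c-12:c+wd+12],t,cv2.TM_CCOEFF_NORMED); _,v,_,p=cv2.minMaxLoc(m); print(n,v,p[0]-12,p[1]-12)
E
```

```text
t 14.4
position [0.51972842 0.21919745 0.07923351]
wrist_force [ 0.24377052  0.17935051 -0.23498256]
moment [ 0.01612346 -0.06793108  0.03880852]
opening 0.9977843276799576
grasp_force 0.0
collar 0.9180102944374084 2 1
foot 0.9462018013000488 2 2
foot2 0.9629897475242615 0 3
mixer 0.9858226776123047 2 2
```

Request:
move_arm --increments '[0,0,0.6,0,0,0,0,0,1,0,0,0,0,0,1,0,0,0,0,0,1,0,0,8.5,0,0,1,0,0,8.5,0,0,1,0,0,8.5,0,0,1,0,0,8.5,0,0,1,0,0,8.5]'

```text
t: 15.25
position: [0.5197, 0.2191, 0.3086]
ee_rot: [[-0.679, 0.734, 0.0], [0.734, 0.679, 0.0], [-0.0, 0.0, -1.0]]
wrist_force: [0.3, 0.2, -0.4]
opening: 1.002
grasp_force: 0.0
```

Request:
move_arm --increments '[0,0.2,0.5,0,0,8.5,0,0.3,0.3,0,0,8.5,0,0.3,0,0,0,8.5,0,0.3,0,0,0,8.5,0,0.3,0,0,0,8.5,0,0.3,0,0,0,8.5,0,0.3,0,0,0,8.5,0,0.3,0,0,0,8.5]'

```text
t: 16.05
position: [0.5198, 0.2885, 0.3313]
ee_rot: [[-0.935, -0.354, -0.0], [-0.354, 0.935, 0.0], [-0.0, 0.0, -1.0]]
wrist_force: [-0.1, -0.3, 0.3]
opening: 0.999
grasp_force: 0.0
```

Request:
move_arm --increments '[0,0.3,0,0,0,8.5,0,0.3,0,0,0,8.5,0,0.3,0,0,0,8.5,0,0.3,0,0,0,8.5,0,0.3,0,0,0,8.5,0,0.2,0,0,0,8.5,0,0,0,0,0,8.5,0,0,0,0,0,8.5]'

```text
t: 16.85
position: [0.5198, 0.3393, 0.3312]
ee_rot: [[-0.022, -1.0, -0.0], [-1.0, 0.022, 0.0], [-0.0, 0.0, -1.0]]
wrist_force: [-0.7, -0.1, -0.0]
opening: 0.999
grasp_force: 0.0
```

Request:
move_arm --increments '[0,0,0,0,0,8.5,0,0,0,0,0,8.5,0,0,0,0,0,8.5,0,0,0,0,0,8.5,0,0,0,0,0,8.5,0,0,0,0,0,8.5,0,0,0,0,0,8.5,0,0,0,0,0,8.5]'

```text
t: 17.65
position: [0.5198, 0.3391, 0.3313]
ee_rot: [[0.919, -0.395, -0.0], [-0.395, -0.919, -0.0], [-0.0, 0.0, -1.0]]
wrist_force: [-0.8, 0.2, 0.4]
opening: 0.998
grasp_force: 0.0
```

```bash
python3 st.py; python3 - <<'E'
from station import arm
from h import *
o=arm.get_obs();print(o["joints"].round(1),o["ee_rot"].round(3).tolist())
E
```

```text
t 17.65
position [0.51981698 0.33908779 0.33125765]
wrist_force [-0.83878387  0.16935545  0.44816385]
moment [-0.02108896 -0.04146082  0.00969038]
opening 0.9977272372175426
grasp_force 0.0
[  21.1   11.9   20.6   98.7    0.  -135.7] [[0.919, -0.395, -0.0], [-0.395, -0.919, -0.0], [-0.0, 0.0, -1.0]]
```

Request:
move_arm --increments '[0,0,0,0,0,8.5,0,0,0,0,0,8.5,0,0,0,0,0,8.5,0,0,0,0,0,8.5,0,0,0,0,0,3.5,0,0,0,0,0,0]'

```text
t: 18.25
position: [0.5198, 0.3391, 0.3313]
ee_rot: [[0.971, 0.241, -0.0], [0.241, -0.971, -0.0], [-0.0, -0.0, -1.0]]
wrist_force: [-0.3, 0.3, -0.5]
opening: 1.003
grasp_force: 0.0
```

```bash
python3 - <<'E'
from station import arm
from h import *
import cv2
d=arm.camera("wrist");np.save("pics/w7.npy",d,allow_pickle=True);cv2.imwrite("pics/w7.png",d["pixels"])
o=arm.get_obs();print(o["position"],o["joints"].round(1),np.degrees(np.arctan2(o["ee_rot"][1,0],o["ee_rot"][0,0])))
for c in("wrist",):
  for r in arm.cut_out(c,"t_handle")[:2]:
    m=r["mask"];p=np.argwhere(m);print(r["centre"],r["confidence"],len(p),p.min(0),p.max(0))
    np.save("pics/m7.npy",m)
    Q=np.array([plane(wray(d,*q),.245)[:2] for q in p[::7]])
    mu=Q.mean(0);u,s,v=np.linalg.svd(Q-mu);print(mu,np.degrees(np.arctan2(v[0,1],v[0,0])),(np.abs((Q-mu)@v[0])).max(),np.abs((Q-mu)@v[1]).max())
    pr=(Q-mu)@v[0];print("range",pr.min(),pr.max())
# expected bar ends in image
for x in (-.05,.05):
    a=np.radians(14.4);print(wproj(d,np.array([.5215+x*np.cos(a),.338+x*np.sin(a),.245])))
E
```

```text
[0.51979415 0.33911306 0.33127784] [  21.1   11.9   20.6   98.7   -0.  -172.7] 13.805800728004593
[214.1, 279.7] 0.9 3348 [139 266] [299 293]
[0.52358085 0.33898705] -166.03762666342058 0.06618211865517276 0.008920918926320326
range -0.054743877213529864 0.06618211865517276
[281.65020278 283.84069288]
[280.84945323 149.66111142]
```

Request:
move_arm --increments '[0,-0.03,-0.8,0,0,0.2,0,0,-1,0,0,0,0,0,-0.7,0,0,0,0,0,-0.3,0,0,0,0,0,0,0,0,0]'

```text
t: 18.85
position: [0.5192, 0.3379, 0.2462]
ee_rot: [[0.97, 0.243, -0.002], [0.243, -0.97, -0.001], [-0.002, 0.0, -1.0]]
wrist_force: [-0.1, -0.2, -0.0]
opening: 0.997
grasp_force: 0.0
```

Request:
move_arm --increments '[0,0,0,0,0,0,0,0,0,0,0,0,0,0,0,0,0,0,0,0,0,0,0,0,0,0,0,0,0,0,0,0,0,0,0,0,0,0,0,0,0,0]' --jaw 0 --force 90

```text
t: 19.55
position: [0.5199, 0.3384, 0.2479]
ee_rot: [[0.97, 0.244, 0.001], [0.244, -0.97, 0.001], [0.001, -0.0, -1.0]]
wrist_force: [-0.9, 2.7, 4.7]
opening: 0.129
grasp_force: 88.0
```

```bash
python3 st.py
```

```text
t 19.55
position [0.51991144 0.33842605 0.24793203]
wrist_force [-0.9275173   2.65679293  4.68612486]
moment [0.34419616 0.15258919 0.0980616 ]
opening 0.12938963953222724
grasp_force 87.95032761991024
```

Request:
move_arm --increments '[0,0,-0.007,0,0,-4,0,0,-0.015,0,0,-8,0,0,-0.015,0,0,-8,0,0,-0.015,0,0,-8]'

```text
t: 19.95
position: [0.5199, 0.3388, 0.2465]
ee_rot: [[0.97, -0.245, 0.001], [-0.245, -0.97, 0.001], [0.001, -0.001, -1.0]]
wrist_force: [-0.3, 4.7, 4.6]
opening: 0.13
grasp_force: 88.8
```

```bash
python3 st.py
```

```text
t 19.95
position [0.51993027 0.33878757 0.24646088]
wrist_force [-0.25841495  4.66944763  4.59959424]
moment [0.73878131 0.09749193 0.48088858]
opening 0.1295970534447876
grasp_force 88.77515830099583
```

Request:
move_arm --increments '[0,0.02,-0.005,0,0,-8,0,0,-0.015,0,0,-8,0,0,-0.015,0,0,-8,0,0,-0.015,0,0,-8,0,0,-0.015,0,0,-8,0,0,-0.015,0,0,-8]'

```text
t: 20.55
position: [0.5203, 0.3394, 0.2438]
ee_rot: [[0.467, -0.884, 0.001], [-0.884, -0.467, 0.002], [-0.001, -0.002, -1.0]]
wrist_force: [1.5, 4.4, 2.7]
opening: 0.13
grasp_force: 88.4
```

```bash
python3 st.py
```

```text
t 20.55
position [0.52031714 0.3394464  0.24378551]
wrist_force [1.4778316  4.38442274 2.69677519]
moment [ 0.85275006 -0.54386083  0.51610919]
opening 0.13016751580677188
grasp_force 88.44585008919239
```

Request:
move_arm --increments '[0,0,-0.015,0,0,-8,0,0,-0.015,0,0,-8,0,0,-0.015,0,0,-8,0,0,-0.015,0,0,-8,0,0,-0.015,0,0,-8,0,0,-0.015,0,0,-8,0,0,-0.015,0,0,-8]'

```text
t: 21.25
position: [0.5211, 0.3395, 0.2407]
ee_rot: [[-0.472, -0.881, 0.003], [-0.881, 0.472, 0.002], [-0.003, -0.002, -1.0]]
wrist_force: [6.2, 5.6, 0.1]
opening: 0.133
grasp_force: 88.2
```

```bash
python3 st.py
```

```text
t 21.25
position [0.52111687 0.33946393 0.24071075]
wrist_force [6.16903422 5.58410319 0.1036988 ]
moment [ 0.89082555 -1.26946947  0.57093993]
opening 0.13265540661637365
grasp_force 88.16095255315304
```

Request:
move_arm --increments '[0.03,0.02,-0.011,0,0,-6,0,0,-0.011,0,0,-6]'

```text
t: 21.45
position: [0.5215, 0.3395, 0.24]
ee_rot: [[-0.644, -0.765, 0.002], [-0.765, 0.644, 0.0], [-0.001, -0.001, -1.0]]
wrist_force: [3.2, 0.7, 2.0]
opening: 0.135
grasp_force: 88.5
```

```bash
cat > s2.py <<'E'
from station import arm
import numpy as np
o=arm.get_obs();print(round(o["t"],2),"th",round(np.degrees(np.arctan2(o["ee_rot"][1,0],o["ee_rot"][0,0])),2),"z",o["position"][2].round(4),"F",o["wrist_force"].round(1),"M",o["moment"].round(3),"j6",o["joints"][5].round(1))
E
python3 s2.py
```

```text
21.45 th -130.13 z 0.24 F [3.2 0.7 2. ] M [ 0.215 -0.54   0.551] j6 -28.8
```

Request:
move_arm --increments '[0,0,-0.007,0,0,-4]'

```text
t: 21.55
position: [0.5215, 0.3394, 0.2398]
ee_rot: [[-0.696, -0.718, 0.002], [-0.718, 0.696, 0.0], [-0.002, -0.001, -1.0]]
wrist_force: [3.7, 1.5, 1.8]
opening: 0.133
grasp_force: 88.4
```

```bash
python3 s2.py
```

```text
21.55 th -134.11 z 0.2398 F [3.7 1.5 1.8] M [ 0.19  -0.655  0.468] j6 -24.8
```

Request:
move_arm --increments '[0,0,-0.007,0,0,-4]'

```text
t: 21.65
position: [0.5215, 0.3394, 0.2396]
ee_rot: [[-0.744, -0.669, 0.002], [-0.669, 0.744, 0.0], [-0.002, -0.001, -1.0]]
wrist_force: [3.1, 0.5, 1.6]
opening: 0.134
grasp_force: 88.4
```

```bash
python3 s2.py
```

```text
21.65 th -138.05 z 0.2396 F [3.1 0.5 1.6] M [ 0.199 -0.634  0.468] j6 -20.9
```

Request:
move_arm --increments '[0,0,-0.007,0,0,-4]'

```text
t: 21.75
position: [0.5215, 0.3394, 0.2393]
ee_rot: [[-0.788, -0.615, 0.002], [-0.615, 0.788, 0.0], [-0.002, -0.001, -1.0]]
wrist_force: [3.2, 0.5, 2.5]
opening: 0.132
grasp_force: 88.4
```

```bash
python3 s2.py
```

```text
21.75 th -142.04 z 0.2393 F [3.2 0.5 2.5] M [ 0.086 -0.719  0.494] j6 -16.9
```

Request:
move_arm --increments '[0.02,0,-0.0055,0,0,-3]'

```text
t: 21.85
position: [0.5218, 0.3393, 0.2392]
ee_rot: [[-0.819, -0.573, 0.001], [-0.573, 0.819, 0.0], [-0.001, -0.001, -1.0]]
wrist_force: [0.1, 0.2, 3.1]
opening: 0.132
grasp_force: 88.6
```

```bash
python3 s2.py
```

```text
21.85 th -145.03 z 0.2392 F [0.1 0.2 3.1] M [-0.005  0.1    0.527] j6 -13.9
```

Request:
move_arm --increments '[0,0,-0.0055,0,0,-3]'

```text
t: 21.95
position: [0.5218, 0.3393, 0.239]
ee_rot: [[-0.848, -0.53, 0.001], [-0.53, 0.848, 0.0], [-0.001, -0.001, -1.0]]
wrist_force: [1.4, 0.2, 2.6]
opening: 0.129
grasp_force: 88.6
```

```bash
python3 s2.py
```

```text
21.95 th -148.0 z 0.239 F [1.4 0.2 2.6] M [-0.006 -0.213  0.498] j6 -11.0
```

Request:
move_arm --increments '[0,0,-0.0055,0,0,-3]'

```text
t: 22.05
position: [0.5218, 0.3393, 0.2388]
ee_rot: [[-0.875, -0.485, 0.001], [-0.485, 0.875, -0.0], [-0.001, -0.001, -1.0]]
wrist_force: [2.2, -1.0, 2.7]
opening: 0.13
grasp_force: 88.5
```

```bash
python3 s2.py
```

```text
22.05 th -151.0 z 0.2388 F [ 2.2 -1.   2.7] M [-0.049 -0.296  0.425] j6 -8.0
```

Request:
move_arm --increments '[0,0,-0.0055,0,0,-2]'

```text
t: 22.15
position: [0.5218, 0.3393, 0.2387]
ee_rot: [[-0.891, -0.454, 0.001], [-0.454, 0.891, -0.0], [-0.001, -0.001, -1.0]]
wrist_force: [1.3, -1.1, 4.0]
opening: 0.129
grasp_force: 88.5
```

```bash
python3 s2.py
```

```text
22.15 th -153.0 z 0.2387 F [ 1.3 -1.1  4. ] M [-0.077 -0.249  0.421] j6 -6.0
```

Request:
move_arm --increments '[0,0,-0.0055,0,0,-3]'

```text
t: 22.25
position: [0.5218, 0.3392, 0.2386]
ee_rot: [[-0.913, -0.407, 0.001], [-0.407, 0.913, -0.0], [-0.001, -0.001, -1.0]]
wrist_force: [1.9, -0.4, 3.7]
opening: 0.129
grasp_force: 88.5
```

```bash
python3 s2.py
```

```text
22.25 th -155.97 z 0.2386 F [ 1.9 -0.4  3.7] M [-0.131 -0.257  0.457] j6 -3.0
```

Request:
move_arm --increments '[0,0,-0.0055,0,0,-3]'

```text
t: 22.35
position: [0.5218, 0.3392, 0.2384]
ee_rot: [[-0.934, -0.358, 0.001], [-0.358, 0.934, -0.0], [-0.001, -0.001, -1.0]]
wrist_force: [1.1, -0.4, 3.7]
opening: 0.131
grasp_force: 88.4
```

```bash
python3 s2.py
```

```text
22.35 th -159.01 z 0.2384 F [ 1.1 -0.4  3.7] M [-0.143 -0.29   0.47 ] j6 0.0
```

Request:
move_arm --increments '[0,0,-0.0055,0,0,-3]'

```text
t: 22.45
position: [0.5218, 0.3391, 0.2382]
ee_rot: [[-0.951, -0.309, 0.001], [-0.309, 0.951, -0.0], [-0.001, -0.001, -1.0]]
wrist_force: [1.1, -1.5, 3.4]
opening: 0.133
grasp_force: 88.4
```

```bash
python3 s2.py
```

```text
22.45 th -162.01 z 0.2382 F [ 1.1 -1.5  3.4] M [-0.219 -0.263  0.444] j6 3.0
```

Request:
move_arm --increments '[0,0,-0.0055,0,0,-3]'

```text
t: 22.55
position: [0.5218, 0.3391, 0.2381]
ee_rot: [[-0.966, -0.259, 0.001], [-0.259, 0.966, -0.0], [-0.001, -0.001, -1.0]]
wrist_force: [0.9, -1.5, 2.7]
opening: 0.132
grasp_force: 88.4
```

```bash
python3 s2.py
```

```text
22.55 th -165.01 z 0.2381 F [ 0.9 -1.5  2.7] M [-0.251 -0.266  0.513] j6 6.0
```

Request:
move_arm --increments '[0,0,-0.0055,0,0,-3]'

```text
t: 22.65
position: [0.5219, 0.3391, 0.2379]
ee_rot: [[-0.978, -0.208, 0.002], [-0.208, 0.978, -0.0], [-0.001, -0.001, -1.0]]
wrist_force: [0.3, -1.9, 3.7]
opening: 0.129
grasp_force: 88.4
```

```bash
python3 s2.py
```

```text
22.65 th -168.01 z 0.2379 F [ 0.3 -1.9  3.7] M [-0.369 -0.284  0.461] j6 9.0
```

Request:
move_arm --increments '[0,0,-0.0055,0,0,-3]'

```text
t: 22.75
position: [0.5219, 0.339, 0.2377]
ee_rot: [[-0.988, -0.156, 0.001], [-0.156, 0.988, -0.001], [-0.001, -0.001, -1.0]]
wrist_force: [2.3, -2.2, 4.3]
opening: 0.129
grasp_force: 88.4
```

```bash
python3 s2.py
```

```text
22.75 th -171.02 z 0.2377 F [ 2.3 -2.2  4.3] M [-0.307 -0.31   0.471] j6 12.0
```

Request:
move_arm --increments '[0,0,-0.0055,0,0,-2]'

```text
t: 22.85
position: [0.5219, 0.339, 0.2376]
ee_rot: [[-0.993, -0.122, 0.001], [-0.122, 0.993, -0.001], [-0.001, -0.001, -1.0]]
wrist_force: [1.1, -1.1, 4.9]
opening: 0.131
grasp_force: 88.5
```

```bash
python3 s2.py
```

```text
22.85 th -173.01 z 0.2376 F [ 1.1 -1.1  4.9] M [-0.432 -0.3    0.498] j6 14.0
```

Request:
move_arm --increments '[0,-0.01,-0.003,0,0,-3]'

```text
t: 22.95
position: [0.5219, 0.3388, 0.2375]
ee_rot: [[-0.998, -0.07, 0.001], [-0.07, 0.998, -0.0], [-0.001, -0.0, -1.0]]
wrist_force: [2.9, -0.2, 2.4]
opening: 0.131
grasp_force: 88.5
```

```bash
python3 s2.py
```

```text
22.95 th -175.98 z 0.2375 F [ 2.9 -0.2  2.4] M [-0.005 -0.342  0.491] j6 17.0
```

Request:
move_arm --increments '[0,0,-0.0055,0,0,-3]'

```text
t: 23.05
position: [0.5219, 0.3388, 0.2373]
ee_rot: [[-1.0, -0.017, 0.002], [-0.017, 1.0, -0.0], [-0.002, -0.0, -1.0]]
wrist_force: [1.9, -1.1, 2.1]
opening: 0.132
grasp_force: 88.5
```

```bash
python3 s2.py
```

```text
23.05 th -179.01 z 0.2373 F [ 1.9 -1.1  2.1] M [-0.21  -0.336  0.466] j6 20.0
```

Request:
move_arm --increments '[0,0,-0.0055,0,0,-3]'

```text
t: 23.15
position: [0.5219, 0.3388, 0.2371]
ee_rot: [[-0.999, 0.035, 0.001], [0.035, 0.999, -0.0], [-0.001, -0.0, -1.0]]
wrist_force: [1.5, -1.2, 3.6]
opening: 0.134
grasp_force: 88.5
```

```bash
python3 s2.py
```

```text
23.15 th 177.99 z 0.2371 F [ 1.5 -1.2  3.6] M [-0.24  -0.302  0.42 ] j6 23.0
```

Request:
move_arm --increments '[0,0,-0.0055,0,0,-2]'

```text
t: 23.25
position: [0.5219, 0.3387, 0.237]
ee_rot: [[-0.998, 0.07, 0.002], [0.07, 0.998, -0.0], [-0.002, -0.0, -1.0]]
wrist_force: [1.0, -2.5, 4.2]
opening: 0.134
grasp_force: 88.5
```

```bash
python3 s2.py
```

```text
23.25 th 176.0 z 0.237 F [ 1.  -2.5  4.2] M [-0.275 -0.296  0.526] j6 25.0
```

Request:
move_arm --increments '[0,0,-0.0055,0,0,-3]'

```text
t: 23.35
position: [0.5219, 0.3387, 0.2368]
ee_rot: [[-0.993, 0.122, 0.001], [0.122, 0.993, -0.001], [-0.002, -0.0, -1.0]]
wrist_force: [2.6, -1.5, 4.0]
opening: 0.13
grasp_force: 88.5
```

```bash
python3 s2.py
```

```text
23.35 th 173.02 z 0.2368 F [ 2.6 -1.5  4. ] M [-0.352 -0.312  0.563] j6 28.0
```

Request:
move_arm --increments '[0,0,-0.0055,0,0,-3]'

```text
t: 23.45
position: [0.5219, 0.3387, 0.2367]
ee_rot: [[-0.985, 0.174, 0.002], [0.174, 0.985, -0.001], [-0.002, -0.0, -1.0]]
wrist_force: [1.2, -1.7, 3.5]
opening: 0.132
grasp_force: 88.5
```

```bash
python3 s2.py
```

```text
23.45 th 169.98 z 0.2367 F [ 1.2 -1.7  3.5] M [-0.44  -0.251  0.458] j6 31.0
```

Request:
move_arm --increments '[0,0,-0.0055,0,0,-2]'

```text
t: 23.55
position: [0.5219, 0.3386, 0.2366]
ee_rot: [[-0.978, 0.208, 0.002], [0.208, 0.978, -0.001], [-0.002, -0.0, -1.0]]
wrist_force: [0.9, -0.8, 4.6]
opening: 0.131
grasp_force: 88.6
```

```bash
python3 s2.py
```

```text
23.55 th 167.99 z 0.2366 F [ 0.9 -0.8  4.6] M [-0.465 -0.253  0.539] j6 33.0
```

Request:
move_arm --increments '[0,0,-0.004,0,0,-2]'

```text
t: 23.65
position: [0.5219, 0.3386, 0.2364]
ee_rot: [[-0.97, 0.242, 0.002], [0.242, 0.97, -0.001], [-0.002, -0.0, -1.0]]
wrist_force: [0.7, -2.4, 4.8]
opening: 0.129
grasp_force: 88.6
```

```bash
python3 s2.py
```

```text
23.65 th 166.02 z 0.2364 F [ 0.7 -2.4  4.8] M [-0.472 -0.191  0.442] j6 35.0
```

Request:
move_arm --increments '[0,0,-0.004,0,0,-2]'

```text
t: 23.75
position: [0.5219, 0.3386, 0.2363]
ee_rot: [[-0.961, 0.275, 0.002], [0.275, 0.961, -0.001], [-0.002, -0.0, -1.0]]
wrist_force: [1.6, -2.1, 5.1]
opening: 0.137
grasp_force: 88.6
```

```bash
python3 s2.py
```

```text
23.75 th 164.02 z 0.2363 F [ 1.6 -2.1  5.1] M [-0.531 -0.18   0.489] j6 37.0
```

Request:
move_arm --increments '[0,0,-0.002,0,0,-1]'

```text
t: 23.85
position: [0.5219, 0.3386, 0.2363]
ee_rot: [[-0.956, 0.292, 0.002], [0.292, 0.956, -0.001], [-0.002, -0.0, -1.0]]
wrist_force: [2.2, -3.1, 5.7]
opening: 0.13
grasp_force: 88.8
```

```bash
python3 s2.py
```

```text
23.85 th 163.03 z 0.2363 F [ 2.2 -3.1  5.7] M [-0.713 -0.331  0.43 ] j6 38.0
```

Request:
move_arm --increments '[0,-0.01,-0.0055,0,0,-3]'

```text
t: 23.95
position: [0.5218, 0.3385, 0.2361]
ee_rot: [[-0.94, 0.341, 0.001], [0.341, 0.94, -0.0], [-0.001, 0.0, -1.0]]
wrist_force: [1.2, -0.7, 5.8]
opening: 0.133
grasp_force: 88.8
```

```bash
python3 s2.py
```

```text
23.95 th 160.06 z 0.2361 F [ 1.2 -0.7  5.8] M [-0.346 -0.266  0.442] j6 40.9
```

Request:
move_arm --increments '[0,0,-0.0055,0,0,-3]'

```text
t: 24.05
position: [0.5218, 0.3385, 0.236]
ee_rot: [[-0.921, 0.391, 0.001], [0.391, 0.921, -0.0], [-0.001, 0.0, -1.0]]
wrist_force: [2.0, -2.9, 5.4]
opening: 0.128
grasp_force: 88.9
```

```bash
python3 s2.py
```

```text
24.05 th 157.0 z 0.236 F [ 2.  -2.9  5.4] M [-0.557 -0.254  0.503] j6 44.0
```

Request:
move_arm --increments '[0,0,-0.004,0,0,-2]'

```text
t: 24.15
position: [0.5218, 0.3384, 0.2359]
ee_rot: [[-0.906, 0.423, 0.001], [0.423, 0.906, -0.0], [-0.002, 0.0, -1.0]]
wrist_force: [0.7, -2.4, 6.3]
opening: 0.131
grasp_force: 89.0
```

```bash
python3 s2.py
```

```text
24.15 th 155.0 z 0.2359 F [ 0.7 -2.4  6.3] M [-0.607 -0.243  0.537] j6 46.0
```

Request:
move_arm --increments '[0,0,-0.004,0,0,-2]'

```text
t: 24.25
position: [0.5218, 0.3384, 0.2358]
ee_rot: [[-0.891, 0.453, 0.002], [0.453, 0.891, -0.0], [-0.002, 0.0, -1.0]]
wrist_force: [0.6, -3.8, 6.5]
opening: 0.131
grasp_force: 89.2
```

```bash
python3 s2.py
```

```text
24.25 th 153.04 z 0.2358 F [ 0.6 -3.8  6.5] M [-0.6   -0.214  0.588] j6 47.9
```

Request:
move_arm --increments '[0,0,-0.004,0,0,-2]'

```text
t: 24.35
position: [0.5218, 0.3384, 0.2357]
ee_rot: [[-0.875, 0.484, 0.001], [0.484, 0.875, -0.001], [-0.002, 0.0, -1.0]]
wrist_force: [0.6, -2.8, 5.7]
opening: 0.128
grasp_force: 89.4
```

```bash
python3 s2.py
```

```text
24.35 th 151.05 z 0.2357 F [ 0.6 -2.8  5.7] M [-0.66  -0.173  0.614] j6 49.9
```

Request:
move_arm --increments '[0,0,-0.004,0,0,-2]'

```text
t: 24.45
position: [0.5218, 0.3384, 0.2356]
ee_rot: [[-0.858, 0.514, 0.002], [0.514, 0.858, -0.001], [-0.002, 0.0, -1.0]]
wrist_force: [1.0, -3.7, 7.4]
opening: 0.127
grasp_force: 89.6
```

```bash
python3 s2.py
```

```text
24.45 th 149.05 z 0.2356 F [ 1.  -3.7  7.4] M [-0.752 -0.194  0.671] j6 51.9
```

Request:
move_arm --increments '[0,0,-0.002,0,0,-1]'

```text
t: 24.55
position: [0.5218, 0.3384, 0.2356]
ee_rot: [[-0.849, 0.529, 0.002], [0.529, 0.849, -0.001], [-0.002, 0.0, -1.0]]
wrist_force: [0.8, -3.5, 6.1]
opening: 0.134
grasp_force: 89.7
```

```bash
python3 s2.py
```

```text
24.55 th 148.06 z 0.2356 F [ 0.8 -3.5  6.1] M [-0.717 -0.168  0.674] j6 52.9
```

Request:
move_arm --increments '[0,0,-0.002,0,0,-0.9]'

```text
t: 24.65
position: [0.5218, 0.3384, 0.2356]
ee_rot: [[-0.84, 0.542, 0.002], [0.542, 0.84, -0.001], [-0.002, 0.0, -1.0]]
wrist_force: [1.5, -2.2, 7.0]
opening: 0.129
grasp_force: 89.8
```

```bash
python3 s2.py
```

```text
24.65 th 147.19 z 0.2356 F [ 1.5 -2.2  7. ] M [-0.661 -0.13   0.754] j6 53.8
```

Request:
move_arm --increments '[0,0,0,0,0,0]'

```text
t: 24.75
position: [0.5218, 0.3384, 0.2355]
ee_rot: [[-0.84, 0.542, 0.002], [0.542, 0.84, -0.001], [-0.002, 0.0, -1.0]]
wrist_force: [-0.2, -3.1, 6.2]
opening: 0.132
grasp_force: 89.6
```

```bash
python3 s2.py
```

```text
24.75 th 147.19 z 0.2355 F [-0.2 -3.1  6.2] M [-0.717 -0.118  0.511] j6 53.8
```

Request:
move_arm --increments '[0,0,0,0,0,0,0,0,0,0,0,0,0,0,0,0,0,0,0,0,0,0,0,0,0,0,0,0,0,0,0,0,0,0,0,0]' --jaw 100

```text
t: 25.35
position: [0.5213, 0.3387, 0.2347]
ee_rot: [[-0.84, 0.542, -0.0], [0.542, 0.84, 0.0], [0.0, 0.0, -1.0]]
wrist_force: [-0.1, -0.8, 1.5]
opening: 0.998
grasp_force: 0.0
```

Request:
move_arm --increments '[0,0,0.3,0,0,0,0,0,0.6,0,0,0,0,0,1,0,0,0,0,0,1,0,0,0,0,0,1,0,0,0,0,-0.5,0.5,0,0,0,0,0,0,0,0,0]'

```text
t: 26.05
position: [0.5222, 0.3225, 0.3696]
ee_rot: [[-0.84, 0.543, 0.004], [0.543, 0.84, 0.001], [-0.003, 0.003, -1.0]]
wrist_force: [0.1, -0.1, -0.5]
opening: 1.001
grasp_force: 0.0
```

```bash
python3 s2.py; python3 - <<'E'
from station import arm
from h import *
d=arm.camera("wrist")
for n in("t_handle","burner"):
  for r in arm.cut_out("wrist",n)[:1]:
    p=np.argwhere(r["mask"]);Q=np.array([plane(wray(d,*q),.235 if n[0]=="t" else .075)[:2] for q in p[::11]])
    mu=Q.mean(0);v=np.linalg.svd(Q-mu,full_matrices=False)[2];print(n,r["confidence"],mu,np.degrees(np.arctan2(v[0,1],v[0,0])))
for n in ("burner","burner_tip","t_handle"):
  for c in("top","scene"): print(c,n,[(np.round(r["centre"]),round(r["confidence"],2)) for r in arm.search_frame(c,n)[:2]])
E
```

```text
26.05 th 147.14 z 0.3696 F [ 0.1 -0.1 -0.5] M [ 0.    -0.024  0.003] j6 52.4
t_handle 0.79 [0.5031571  0.62152717] 39.69750483715178
burner 0.57 [0.5193145  0.32515591] -89.63639616003478
top burner [(array([213., 178.]), 0.84)]
scene burner []
top burner_tip [(array([213., 178.]), 0.72), (array([200., 189.]), 0.67)]
scene burner_tip [(array([265., 337.]), 0.7)]
top t_handle [(array([201., 193.]), 0.56), (array([214.,  92.]), 0.54)]
scene t_handle [(array([234., 330.]), 0.72), (array([286., 405.]), 0.72)]
```

```bash
python3 -c "
from station import arm
print(arm.finish_job())"
```

```text
the job is handed in; nothing more can be done
None
```

I slid the long burner into the vise until its collar pressed on the near jaw face, nipped it up about 12° past first stiffening by wrist angle and moment, let go, and handed the job in at about 26 s; no verdict came back.

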